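# Test washed glue syringes and put the binding one to soak

### The job

Check the three washed glue syringes in the wooden rack: press each plunger gently down its stroke, never with more than 24 N, and leave those that run freely pressed fully home and standing in their places. One has dried glue inside: where the resistance climbs before the plunger is home, stop there, do not force it, then lift that syringe out by its barrel and lower it (do not drop it) cap down into the blue soaking pot. Leave the pot upright about where it stands and the other things on the table undisturbed.

Things in the scene. Friction and masses are not known exactly. Their poses are not given: they have to be found in the camera images.
- rack: fixed wooden rack, 80 mm deep (its x), 230 mm long (its y), 60 mm tall; origin under its centre. Three syringes (alike to look at, in any order) stand in a row, 75 mm apart along y, cap down: caps in recesses 12 mm above the table, barrels in loose 31 mm holes of a guide board 48 to 60 mm above the table. They come out straight up, clear after 50 mm.
- barrel_a (a point): washed, empty, capped 60 ml glue syringe A, 70 g: centre of its milky opaque barrel, 74 mm above the cap's underside; z along the axis to the plunger. Barrel 29 mm diameter, 23 to 125 mm above the cap's underside; then the finger flange to 128.5 mm, 54 mm long along y, cut flat to 29 mm along x, flush with the barrel. Grip the barrel across x, just under the flange.
- tip_a (a point): centre of the underside of syringe A's orange tip cap (14 mm diameter, 16 mm long)
- thumb_a (a point): centre of the top of plunger A's blue thumb disc (24 mm diameter, 4 mm thick): 185 mm above the cap's underside when drawn 45 mm, 139.5 mm when home (11 mm above the flange). A sound plunger, moving, takes 4 to 7 N, then meets a springy seal at home (5 N per mm). Dried glue, if any, starts 9 to 17 mm short of home and adds 3.5 N per mm. Let go, it stays within 2 mm.
- barrel_b (a point): washed, empty, capped 60 ml glue syringe B, 70 g: centre of its milky opaque barrel, 74 mm above the cap's underside; z along the axis to the plunger. Barrel 29 mm diameter, 23 to 125 mm above the cap's underside; then the finger flange to 128.5 mm, 54 mm long along y, cut flat to 29 mm along x, flush with the barrel. Grip the barrel across x, just under the flange.
- tip_b (a point): centre of the underside of syringe B's orange tip cap (14 mm diameter, 16 mm long)
- thumb_b (a point): centre of the top of plunger B's blue thumb disc (24 mm diameter, 4 mm thick): 185 mm above the cap's underside when drawn 45 mm, 139.5 mm when home (11 mm above the flange). A sound plunger, moving, takes 4 to 7 N, then meets a springy seal at home (5 N per mm). Dried glue, if any, starts 9 to 17 mm short of home and adds 3.5 N per mm. Let go, it stays within 2 mm.
- barrel_c (a point): washed, empty, capped 60 ml glue syringe C, 70 g: centre of its milky opaque barrel, 74 mm above the cap's underside; z along the axis to the plunger. Barrel 29 mm diameter, 23 to 125 mm above the cap's underside; then the finger flange to 128.5 mm, 54 mm long along y, cut flat to 29 mm along x, flush with the barrel. Grip the barrel across x, just under the flange.
- tip_c (a point): centre of the underside of syringe C's orange tip cap (14 mm diameter, 16 mm long)
- thumb_c (a point): centre of the top of plunger C's blue thumb disc (24 mm diameter, 4 mm thick): 185 mm above the cap's underside when drawn 45 mm, 139.5 mm when home (11 mm above the flange). A sound plunger, moving, takes 4 to 7 N, then meets a springy seal at home (5 N per mm). Dried glue, if any, starts 9 to 17 mm short of home and adds 3.5 N per mm. Let go, it stays within 2 mm.
- soak_pot: empty blue glazed stoneware soaking pot, 0.6 kg, 78 mm across and 72 mm tall, walls 5 mm, inner floor 6 mm up; origin under its centre
- pencil_cup: steel cup of pencils, 74 mm across, 95 mm tall, pencils to 180 mm; bystander; origin under it, on the table
- glue_bottle: white bottle with red cap, 60 mm across, 170 mm tall; bystander; origin under it, on the table
- scissors: scissors with black grips lying flat, 160 mm long; bystander; origin under it, on the table
- awl: awl with wooden handle lying flat, 170 mm long; bystander; origin under it, on the table
- glue_gun: black and orange glue gun standing on its foot, 125 mm tall; bystander; origin under it, on the table
- round_mould: round pale-wood mould, 100 mm across, 60 mm tall; bystander; origin under it, on the table
- turned_figure: small turned wooden figure, 44 mm across, 82 mm tall; bystander; origin under it, on the table

How it is judged:
By the outcome, as a careful person would: the job done as asked, in the order asked, and still so for the second after the job is handed in, with the robot touching nothing.
It also fails if it takes over 70 s, if anything falls off the work surface, if the arm or the gripper's body presses on something with over 40 N, if the wrist force passes 120 N, or if a joint passes its speed limit or range.

### The arm

A 6-joint arm with a two-finger parallel gripper is mounted at the origin on the work surface. World frame = base frame: x ahead of the robot, y to its left, z up, the work surface at z = 0. Lengths are in m, angles in rad, forces in N, time in s.
With the tool pointing down it reaches from about 0.35 to 0.975 m from the base axis. Payload 7.1 kg.
Tool frame: the origin (TCP) lies midway between the tips of the shut fingers; the grasp point (between the pads) lies 19 mm behind it; z points along the fingers, x is the direction in which the jaws open and shut, and the axes are right-handed (so a half turn about z gives the same grasp; the last joint's range is limited). The gripper opens to 88 mm and grips with 3 to 60 N. Pads are 20 mm wide; open, the fingers measure 115 mm over their backs; the gripper's body (75 mm by 178 mm) begins 61 mm behind the grasp point.
Start: joints at [-1.175, 0.423, 1.63, -0, 1.089, -0.019], TCP at [0.252, -0.572, 0.223] pointing down, gripper open.
Joint ranges: [-3, 3], [-0.9, 2.11], [0.09, 2.58], [-1.31, 4.45], [0.11, 2.69], [-2.54, 2.54]. Speed limits (rad/s): [2.39, 2.39, 3.01, 3.14, 3.14, 3.14].

### API

Orientations are given as a unit quaternion [w, x, y, z].
In Python, from station import move_pose, movel, movej, command_gripper, wait, inverse_kinematics, read_camera, camera_info, MotionError, job_done, get_time, get_joint_pos, get_qvel, get_effort, get_tcp_pos, get_ee_rot, get_ft_force, get_ft_torque, get_grip_width gives the robot as it stands. Calls block until the motion is done:
- move_pose(position, orientation): joint-space move of the TCP to a pose.
- movel(position, frame=None, v=0.15, until_force=None): straight line of the TCP; frame=None keeps the orientation; v is the mean speed in m/s. With until_force (N) it stops when the force on the tool has changed by that much, and returns True; else False.
- movej(angles): joint-space move.
- command_gripper(opening): opening from 0.0 (shut) to 1.0 (fully open); the grip force is fixed at half the most; returns when the fingers have stopped.
- wait(seconds).
- inverse_kinematics(position, orientation): joint angles nearest the present ones, or None.
- read_camera(name): name is "side" or "top" or "wrist"; returns the picture (420x560x3 uint8, red, green, blue); there is no depth.
- camera_info(name): a dict with "intrinsics" (3x3 intrinsics, pixels), "T" (4x4, takes a point from camera to world coordinates); the wrist camera has in their place "tool_from_camera" (4x4, takes a point from camera to tool coordinates, whose origin is the TCP and whose axes are the tool frame's). Camera axes: x right, y up, looking along -z (the intrinsics and any distortion apply to the point x, -y, -z); pixel columns grow to the right and rows downward; lengths in m; the calibration is good to about 2 mm. A picture is of the moment at which its call begins: read the wrist's pose just before it. camera_info takes no time and is no camera call.
A pose or a line that the arm cannot do raises MotionError and nothing moves.
- job_done(): hands the job in, once; it reports no verdict.
Readings, each from a call of its own:
- get_time(): time.
- get_joint_pos(): joint angles.
- get_qvel(): joint speeds.
- get_effort(): joint torques, N m.
- get_tcp_pos(): TCP position.
- get_ee_rot(): TCP orientation.
- get_ft_force(): force on the tool from outside, world axes, zero at the start.
- get_ft_torque(): the same for the moment, N m.
- get_grip_width(): opening from 0.0 (shut) to 1.0 (fully open).
Only numpy, scipy, OpenCV 4.12 (cv2) and the standard library are available. Lean on these libraries where they do the work, as an engineer would, in place of code of your own. Each camera call takes 0.05 s, during which the arm holds its last target.

## Working session

There is one attempt and no reset: what is moved stays moved. The work goes in short steps, each a Python script; the robot and the scene stay as the last script left them, time stands still between calls to the robot, and variables do not carry over. Pictures are saved under pics/ and viewed, and the job is handed in when it is done.

```bash
mkdir -p pics; ls
python3 - <<'E'
from station import *
import cv2,numpy as np
for n in ("side","top","wrist"):
    im=read_camera(n); cv2.imwrite(f"pics/{n}0.png",im[...,::-1])
    print(n,camera_info(n))
print(get_time(),get_tcp_pos(),get_ee_rot(),get_ft_force(),get_grip_width())
E
```

```text
pics
side {'intrinsics': array([[517.90506113,   0.        , 276.12289562],
       [  0.        , 517.90506113, 216.78038463],
       [  0.        ,   0.        ,   1.        ]]), 'T': array([[-9.24095717e-01,  1.85841341e-01, -3.33931283e-01,
        -4.43357327e-04],
       [-3.81706079e-01, -4.91471335e-01,  7.82787580e-01,
         1.35020001e+00],
       [-1.86433600e-02,  8.50834251e-01,  5.25103326e-01,
         1.04082529e+00],
       [ 0.00000000e+00,  0.00000000e+00,  0.00000000e+00,
         1.00000000e+00]])}
top {'intrinsics': array([[417.88988465,   0.        , 277.14209777],
       [  0.        , 417.88988465, 209.31032735],
       [  0.        ,   0.        ,   1.        ]]), 'T': array([[-0.00422351,  0.99371244, -0.11188271,  0.42956526],
       [-0.99996134, -0.00505976, -0.00719147, -0.02614848],
       [-0.00771235,  0.11184802,  0.9936954 ,  1.33151544],
       [ 0.        ,  0.        ,  0.        ,  1.        ]])}
wrist {'intrinsics': array([[325.07366862,   0.        , 283.88011287],
       [  0.        , 325.07366862, 211.47086202],
       [  0.        ,   0.        ,   1.        ]]), 'tool_from_camera': array([[ 9.99999580e-01,  2.25984079e-04, -8.88229055e-04,
         4.60701360e-04],
       [-5.47297990e-05, -9.52673075e-01, -3.03996725e-01,
        -8.35971649e-02],
       [-9.14890325e-04,  3.03996646e-01, -9.52672663e-01,
        -1.62449040e-01],
       [ 0.00000000e+00,  0.00000000e+00,  0.00000000e+00,
         1.00000000e+00]])}
0.15 [ 0.25173873 -0.57160057  0.22208423] [-3.34958854e-04  8.37556926e-01 -5.46349753e-01 -4.80791642e-04] [ 0.07502878  0.00072589 -0.13594527] 1.0002698984508964
```

View pics/side0.png

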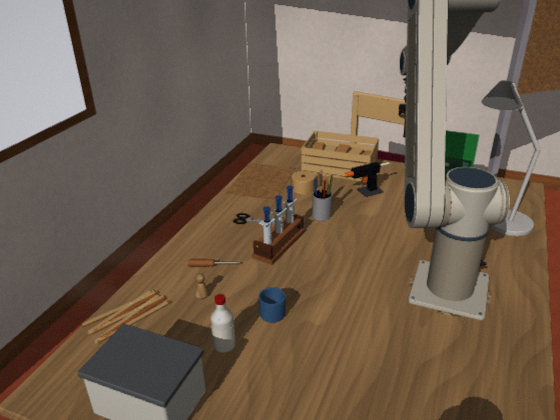

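View pics/top0.png

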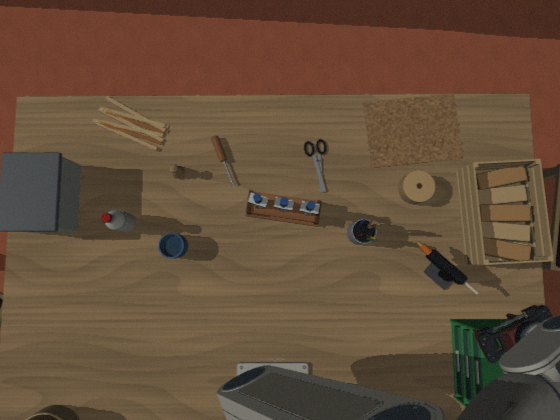

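View pics/wrist0.png

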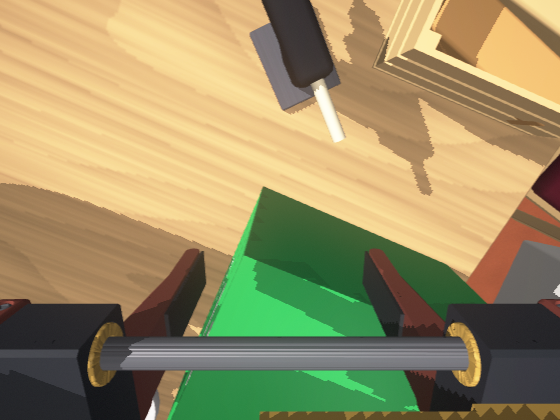

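The side view shows blue discs near (267,212), (279,200) and (290,190), with the pot at (272,305). In the top view the discs are near (258,198), (284,202) and (311,207), with the pot at (173,245). Next I'll mask the blue and triangulate.

```bash
cat > h.py <<'E'
from station import *
import cv2,numpy as np
from scipy.spatial.transform import Rotation as R
def camT(n):
    c=camera_info(n)
    if n!='wrist': return c['intrinsics'],c['T']
    q=get_ee_rot(); T=np.eye(4); T[:3,:3]=R.from_quat([q[1],q[2],q[3],q[0]]).as_matrix(); T[:3,3]=get_tcp_pos()
    return c['intrinsics'],T@c['tool_from_camera']
def ray(KT,uv):
    K,T=KT
    d=np.array([(uv[0]-K[0,2])/K[0,0],-(uv[1]-K[1,2])/K[1,1],-1.])
    d=T[:3,:3]@d; return T[:3,3],d/np.linalg.norm(d)
def onz(KT,uv,z):
    o,d=ray(KT,uv); return o+d*(z-o[2])/d[2]
def tri(rs):
    A=sum(np.eye(3)-np.outer(d,d) for o,d in rs); b=sum((np.eye(3)-np.outer(d,d))@o for o,d in rs)
    p=np.linalg.solve(A,b); return p,[np.linalg.norm(np.cross(p-o,d)) for o,d in rs]
def proj(KT,p):
    K,T=KT; c=T[:3,:3].T@(np.asarray(p)-T[:3,3]); return np.array([K[0,2]+K[0,0]*c[0]/-c[2],K[1,2]-K[1,1]*c[1]/-c[2]])
def blobs(im,lo,hi,amin=8):
    hsv=cv2.cvtColor(im,cv2.COLOR_RGB2HSV); m=cv2.inRange(hsv,np.array(lo),np.array(hi))
    n,l,s,c=cv2.connectedComponentsWithStats(m)
    return [(np.round(c[i],1),s[i]) for i in range(1,n) if s[i][4]>=amin],m
E
python3 - <<'E'
from h import *
for n,(x,y,w,h,f) in {"side":(220,170,120,160,5),"top":(140,170,200,100,4)}.items():
    im=cv2.imread(f"pics/{n}0.png")
    cv2.imwrite(f"pics/{n}0z.png",cv2.resize(im[y:y+h,x:x+w],None,fx=f if n=='top' else 3.7,fy=f if n=='top' else 3.7,interpolation=cv2.INTER_CUBIC))
    b,m=blobs(im[...,::-1].copy(),(98,110,40),(125,255,255))
    for c,s in b: print(n,c,s)
E
```

```text
side [315.  186.8] [314 179   3  16  24]
side [289.5 192.6] [287 186   6  15  62]
side [278.3 202.5] [276 196   6  15  67]
side [266.4 213.4] [264 207   6  15  68]
side [271.8 304.3] [259 288  26  34 768]
top [256.9 197.5] [254 194   7   8  46]
top [283.6 201.1] [280 197   8   9  50]
top [310.5 204.9] [307 201   8   9  55]
top [361.5 221.9] [359 220   6   5  16]
top [174.7 245.2] [164 233  21  24 243]
```

View pics/side0z.png

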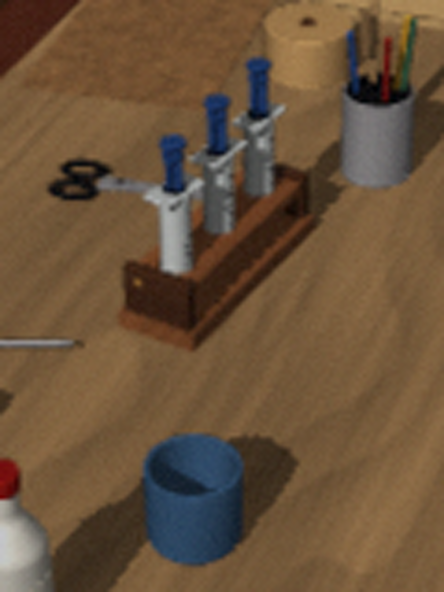

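View pics/top0z.png

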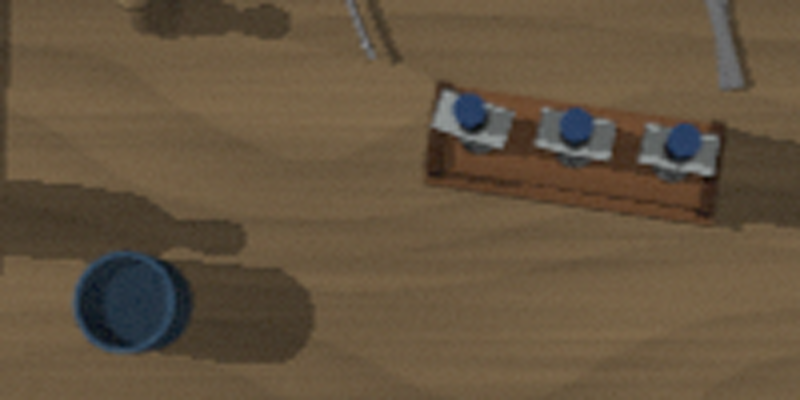

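Run:
```python
from h import *
S=camT('side');T=camT('top')
for a,b in (((267,208),(257.5,197.75)),((278.8,197.2),(284,201.4)),((290.2,187.2),(310.75,205))):
    print(tri([ray(S,a),ray(T,b)]), onz(T,b,.197))
# pot rim: side rim ellipse center zoom (194,463)
print(tri([ray(S,(220+194/3.7,170+463/3.7)),ray(T,(173,245.3))]),onz(T,(173,245.3),.072))
for uv in ((247,191),(322,200),(320,226),(246,216)): print(onz(T,uv,.06))
for n,uv,z in (("cup",(363,232),.095),("fig",(178,172),.08),("bottle",(108,217),.17),("gun",(450,262),.12)): print(n,onz(T,uv,z))
for z in (0.38,0.33): 
  print(inverse_kinematics([.40,-.07,z],[0,1,0,0]))
```

```text
(array([0.59118919, 0.03643786, 0.18606597]), [np.float64(0.00018488052710539813), np.float64(0.0001848805271057237)]) [0.58947145 0.03577966 0.197     ]
(array([ 0.5799968 , -0.03686913,  0.18954504]), [np.float64(1.6235115032468945e-05), np.float64(1.6235115032689493e-05)]) [ 0.57899935 -0.03680428  0.197     ]
(array([ 0.56851969, -0.11044125,  0.19234057]), [np.float64(0.0007779747938961882), np.float64(0.0007779747938965073)]) [ 0.56869232 -0.10985873  0.197     ]
(array([0.46459868, 0.2984193 , 0.06666602]), [np.float64(0.0005109232031486668), np.float64(0.0005109232031486106)]) [0.46397014 0.29687493 0.072     ]
[0.62993248 0.07562061 0.06      ]
[ 0.60076408 -0.15465585  0.06      ]
[ 0.52090826 -0.14727314  0.06      ]
[0.55262559 0.07838305 0.06      ]
cup [ 0.50002618 -0.27062514  0.095     ]
fig [0.68653471 0.28482509 0.08      ]
bottle [0.54108716 0.45597341 0.17      ]
gun [ 0.41140237 -0.51243717  0.12      ]
[-2.02554519e-01 -8.80283149e-02  1.88370357e+00 -4.44089210e-16
  1.34591740e+00 -2.02554519e-01]
[-2.02554519e-01 -4.46002410e-02  1.95661345e+00 -4.44089210e-16
  1.22957945e+00 -2.02554519e-01]
```

```bash
cat >> h.py <<'E'
YAW=np.arctan2(-0.0222,0.1464)
def q_of(yaw):  # tool down, tool x along yaw
    q=(R.from_euler('z',yaw)*R.from_quat([1,0,0,0])).as_quat(); return [q[3],q[0],q[1],q[2]]
E
python3 - <<'E'
from h import *
print(YAW)
Q=q_of(YAW)
p=get_tcp_pos(); movel([p[0],p[1],.40],v=.25)
for i,pos in enumerate(([.58,-.05,.40],[.55,.03,.40])):
    move_pose(pos,Q); wait(.2)
    K,T=camT('wrist'); np.savez(f'w{i}.npz',K=K,T=T)
    cv2.imwrite(f'pics/w{i+1}.png',read_camera('wrist')[...,::-1])
    print(get_time(),get_tcp_pos())
command_gripper(0.0); print(get_time())
E
```

```text
-0.15049283143011463
3.4667 [ 0.57997589 -0.05055884  0.39997977]
4.15 [0.55035305 0.02911625 0.39990412]
5.4917
```

View pics/w1.png

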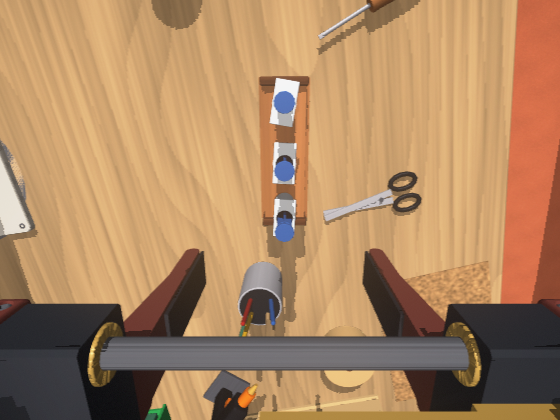

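View pics/w2.png

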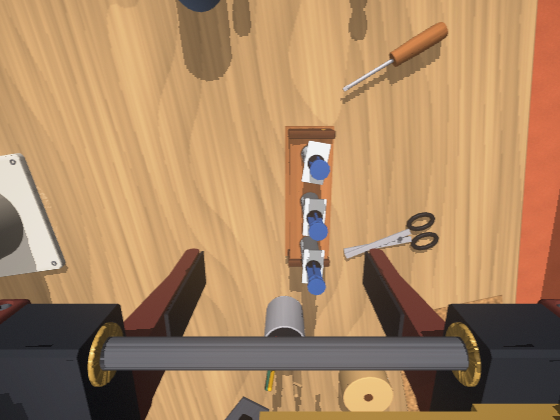

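Wrist view 1 has the discs at about (284,102), (284,171) and (284,231). View 2 has them at (319,170), (317,230) and (315,284). I'll fit the bright disc tops now.

```bash
python3 - <<'E'
from h import *
g=[[(284,102),(284,171),(284,231)],[(319,170),(317,230),(315,284)]]
KT=[];C=[]
for i in (0,1):
    z=np.load(f'w{i}.npz'); KT.append((z['K'],z['T'])); im=cv2.imread(f'pics/w{i+1}.png')
    hsv=cv2.cvtColor(im,cv2.COLOR_BGR2HSV); C.append([])
    for u,v in g[i]:
        ref=hsv[v,u].astype(int)
        m=((hsv[...,2]>ref[2]-45)&(abs(hsv[...,0].astype(int)-ref[0])<8)&(hsv[...,1]>90)).astype(np.uint8)
        k=np.zeros_like(m);k[v-18:v+18,u-18:u+18]=1; m*=k
        n,l,s,c=cv2.connectedComponentsWithStats(m); j=l[v,u]
        cs,_=cv2.findContours((l==j).astype(np.uint8),cv2.RETR_EXTERNAL,cv2.CHAIN_APPROX_NONE)
        e=cv2.fitEllipse(max(cs,key=len)); print(i,ref,s[j],c[j].round(1),np.round(e[0],1),np.round(e[1],1))
        C[-1].append(e[0])
S=camT('side');Tt=camT('top')
sd=[(267,208),(278.8,197.2),(290.2,187.2)]; tp=[(257.5,197.75),(284,201.4),(310.75,205)]
P=[]
for k in range(3):
    a=tri([ray(KT[0],C[0][k]),ray(KT[1],C[1][k])]); print('wrist',a[0].round(4),np.round(a[1],4))
    print('  at z.197',onz(KT[0],C[0][k],.197).round(4),onz(KT[1],C[1][k],.197).round(4))
    a=tri([ray(KT[0],C[0][k]),ray(KT[1],C[1][k]),ray(S,sd[k]),ray(Tt,tp[k])]); print('all',a[0].round(4),np.round(a[1],4))
E
cat > z.py <<'E'
import cv2
a=cv2.imread('pics/w1.png')[70:250,240:330];b=cv2.imread('pics/w2.png')[120:300,270:360]
import numpy as np
cv2.imwrite('pics/wz.png',cv2.resize(np.hstack([a,b]),None,fx=3.3,fy=3.3,interpolation=cv2.INTER_CUBIC))
E
python3 z.py
```

```text
0 [111 132 184] [274  91  21  22 354] [283.9 101.8] [283.9 101.8] [19.4 21.4]
0 [111 135 181] [275 158  19  23 311] [284.  170.4] [284.  170.3] [18.2 20.4]
0 [111 139 181] [275 218  19  24 339] [283.9 229.6] [283.9 229.6] [17.3 23.8]
1 [111 136 180] [310 157  20  23 312] [319.1 169.2] [319.  169.1] [18.4 20.4]
1 [111 138 179] [308 213  20  28 338] [317.  228.7] [316.9 228.4] [16.9 25.6]
1 [111 140 178] [307 266  18  29 359] [315.3 281.5] [315.2 281.6] [15.9 28.6]
wrist [0.5934 0.0376 0.1855] [0.0001 0.0001]
  at z.197 [0.5935 0.0375 0.197 ] [0.5924 0.0398 0.197 ]
all [0.5923 0.037  0.1858] [0.0014 0.0011 0.0011 0.0014]
wrist [ 0.5822 -0.0388  0.1774] [0.0002 0.0002]
  at z.197 [ 0.5826 -0.0353  0.197 ] [ 0.5814 -0.0311  0.197 ]
all [ 0.5811 -0.0364  0.1886] [0.0013 0.002  0.0015 0.0011]
wrist [ 0.5707 -0.1133  0.1785] [0.0002 0.0002]
  at z.197 [ 0.5716 -0.1064  0.197 ] [ 0.5706 -0.1024  0.197 ]
all [ 0.5698 -0.1093  0.1906] [0.0014 0.0029 0.003  0.0011]
```

View pics/wz.png

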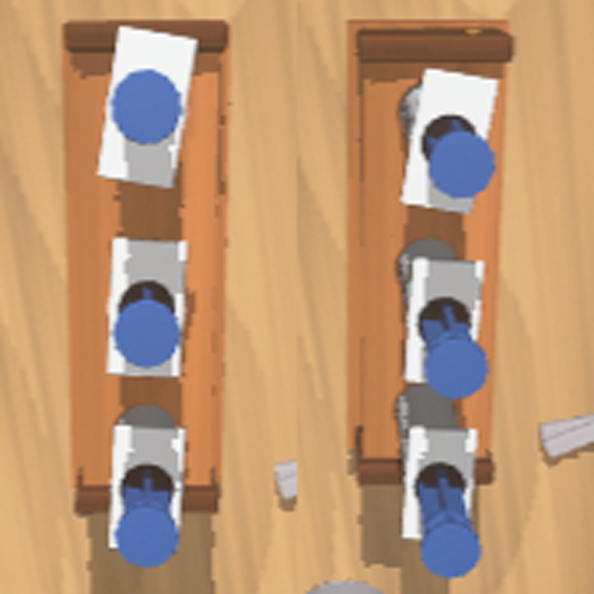

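Run:
```python
from h import *
KT=[(lambda z:(z['K'],z['T']))(np.load(f'w{i}.npz')) for i in (0,1)]
a=[(147,106),(146.5,333),(148,535)]; b=[(462,165),(456,366),(449,549)]
C=[[(240+u/3.3-.35,70+v/3.3-.35) for u,v in a],[(270+(u-297)/3.3-.35,120+v/3.3-.35) for u,v in b]]
S=camT('side');Tt=camT('top')
sd=[(267,208),(278.8,197.2),(290.2,187.2)]; tp=[(257.5,197.75),(284,201.4),(310.75,205)]
for k in range(3):
    p=tri([ray(KT[0],C[0][k]),ray(KT[1],C[1][k])]); print('wrist',p[0].round(4),np.round(p[1],4),onz(KT[0],C[0][k],.197).round(4),onz(KT[1],C[1][k],.197).round(4))
    p=tri([ray(KT[0],C[0][k]),ray(KT[1],C[1][k]),ray(S,sd[k]),ray(Tt,tp[k])]); print('all',p[0].round(4),np.round(p[1],4))
# flange corners at z=.1405 -> yaw from long edges (view2 zoom)
fl=[[(125,26),(98,175)],[(197,41),(172,187)],[(115,237),(108,373)],[(187,242),(180,377)],[(115,425),(109,547)]]
for e in fl:
    q=[onz(KT[0],(240+u/3.3-.35,70+v/3.3-.35),.1405) for u,v in e]; d=q[0]-q[1]; print('yaw',np.degrees(np.arctan2(-d[0],d[1])),np.linalg.norm(d))
fc=[(148,108),(147,308),(147,487)]
```

```text
wrist [0.5938 0.0375 0.1892] [0.0001 0.0001] [0.5938 0.0374 0.197 ] [0.593 0.039 0.197]
all [0.5926 0.0368 0.1858] [0.0015 0.0013 0.0012 0.0016]
wrist [ 0.5824 -0.0369  0.1899] [0.0001 0.0001] [ 0.5825 -0.0356  0.197 ] [ 0.5821 -0.0341  0.197 ]
all [ 0.5813 -0.0373  0.1889] [0.001  0.0012 0.0011 0.0013]
wrist [ 0.571  -0.1113  0.1923] [0.0006 0.0006] [ 0.5718 -0.1093  0.197 ] [ 0.5704 -0.1087  0.197 ]
all [ 0.5699 -0.1114  0.1916] [0.0016 0.0008 0.0018 0.0012]
yaw -20.062868548725234 0.053545207608971114
yaw -18.294318621619762 0.05254915076594665
yaw -12.183524828634427 0.053746394798771344
yaw -11.032867025486448 0.05343440720460381
yaw -11.90044535952635 0.05357106212690896
```

```bash
cat >> h.py <<'E'
def press(xy,tag,lim=13.0):
    Q=q_of(YAW)
    move_pose([xy[0],xy[1],.225],Q); movel([xy[0],xy[1],.207],v=.06); wait(.15)
    f0=get_ft_force()
    hit=movel([xy[0],xy[1],.165],v=.025,until_force=2.0)
    f=get_ft_force()-f0; p=get_tcp_pos(); print(tag,'contact',hit,p.round(4),f.round(1))
    z=p[2]; log=[]
    while z>.1475:
        z-=.006 if z>.176 else .002
        F=(get_ft_force()-f0)[2]
        hit=movel([xy[0],xy[1],z],v=.02,until_force=max(1.0,lim-F))
        f=get_ft_force()-f0; p=get_tcp_pos(); log.append((round(p[2]*1e3,1),round(f[2],1)))
        if hit or f[2]>lim: break
    print(hit,log,'lat',f.round(1),'t',get_time())
    return f0
E
python3 - <<'E'
from h import *
press((.5926,.0368),'P1')
E
```

```text
P1 contact True [0.5922 0.0368 0.1882] [-0.9  0.2  1.4]
False [(np.float64(182.2), np.float64(1.8)), (np.float64(176.0), np.float64(1.8)), (np.float64(170.0), np.float64(1.9)), (np.float64(168.1), np.float64(3.0)), (np.float64(166.1), np.float64(3.0)), (np.float64(164.0), np.float64(2.3)), (np.float64(162.0), np.float64(2.4)), (np.float64(160.0), np.float64(2.7)), (np.float64(158.0), np.float64(3.0)), (np.float64(156.1), np.float64(3.2)), (np.float64(154.1), np.float64(2.8)), (np.float64(152.1), np.float64(2.9)), (np.float64(150.6), np.float64(6.6)), (np.float64(149.5), np.float64(10.4)), (np.float64(148.4), np.float64(15.7))] lat [-0.8 -1.2 15.7] t 12.0833
```

Run:
```python
from h import *
movel([.5926,.0368,.215],v=.12)
press((.5815,-.037),'P2')
movel([.5815,-.037,.215],v=.12)
press((.570,-.1112),'P3')
movel([.570,-.1112,.225],v=.12)
print(get_time())
```

```text
P2 contact True [ 0.5811 -0.037   0.1924] [ 0.1 -0.2  0.4]
False [(np.float64(186.6), np.float64(4.0)), (np.float64(180.4), np.float64(4.2)), (np.float64(174.4), np.float64(3.4)), (np.float64(172.4), np.float64(4.1)), (np.float64(170.4), np.float64(3.5)), (np.float64(168.4), np.float64(4.9)), (np.float64(166.4), np.float64(4.1)), (np.float64(164.4), np.float64(2.8)), (np.float64(162.4), np.float64(3.7)), (np.float64(160.4), np.float64(3.4)), (np.float64(158.4), np.float64(3.4)), (np.float64(156.4), np.float64(4.0)), (np.float64(154.4), np.float64(2.3)), (np.float64(152.4), np.float64(3.9)), (np.float64(150.8), np.float64(6.2)), (np.float64(149.6), np.float64(12.3)), (np.float64(148.5), np.float64(16.3))] lat [-0.8  0.3 16.3] t 19.4583
P3 contact True [ 0.5697 -0.1112  0.1939] [ 0.4  0.  -0.4]
False [(np.float64(187.6), np.float64(1.1)), (np.float64(181.5), np.float64(1.0)), (np.float64(175.5), np.float64(0.8)), (np.float64(173.7), np.float64(1.9)), (np.float64(171.8), np.float64(1.4)), (np.float64(169.8), np.float64(1.0)), (np.float64(167.7), np.float64(2.8)), (np.float64(165.7), np.float64(1.5)), (np.float64(163.7), np.float64(1.5)), (np.float64(161.9), np.float64(4.2)), (np.float64(160.4), np.float64(5.9)), (np.float64(159.1), np.float64(10.8)), (np.float64(157.8), np.float64(13.9))] lat [-0.9  1.1 13.9] t 25.8
26.525
```

Run:
```python
from h import *
Q=q_of(YAW)
command_gripper(1.0)
for i,pos in enumerate(([.555,-.02,.36],[.57,-.10,.36])):
    move_pose(pos,Q); wait(.15)
    K,T=camT('wrist'); np.savez(f'w{i+2}.npz',K=K,T=T)
    im=read_camera('wrist')[...,::-1]; cv2.imwrite(f'pics/w{i+3}.png',im)
    print(get_time(),get_tcp_pos())
    cv2.imwrite(f'pics/w{i+3}z.png',cv2.resize(im[0:300,200:400],None,fx=2,fy=2,interpolation=cv2.INTER_CUBIC))
```

```text
28.7917 [ 0.55441288 -0.02079894  0.35795883]
29.4167 [ 0.56980703 -0.0992824   0.35974362]
```

View pics/w3z.png

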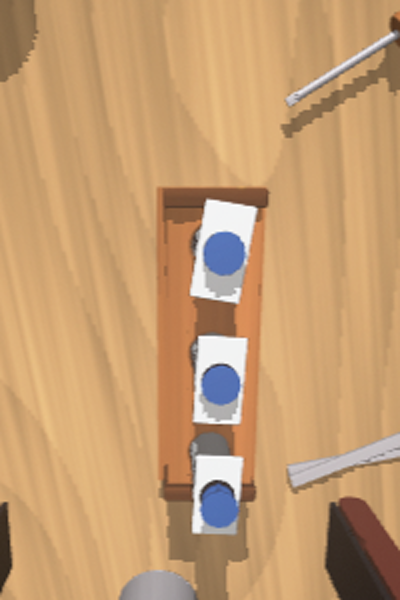

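View pics/w4z.png

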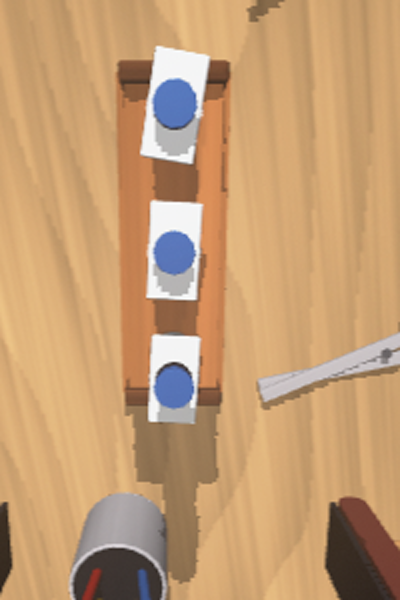

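Run:
```python
from h import *
KT=[(lambda z:(z['K'],z['T']))(np.load(f'w{i}.npz')) for i in (2,3)]
a=[(224,253),(220,384),(218,507)];b=[(175,103),(175,253),(174,386)]
f=lambda p:(200+p[0]/2-.25,p[1]/2-.25)
for x,y in zip(a,b):
    p=tri([ray(KT[0],f(x)),ray(KT[1],f(y))]); print(p[0].round(4),np.round(p[1],4))
print('flange3',onz(KT[0],f((216,495)),.1405),onz(KT[1],f((174,378.5)),.1405))
for e in ([(200,336),(195,423)],[(152,334),(149,421)]):
    q=[onz(KT[1],f(t),.1405) for t in e]; d=q[0]-q[1]; print('yaw',np.degrees(np.arctan2(-d[0],d[1])),np.linalg.norm(d))
Q=q_of(YAW)
for i,pos in enumerate(([.46,.25,.34],[.45,.33,.34])):
    move_pose(pos,Q); wait(.2)
    K,T=camT('wrist'); np.savez(f'w{i+4}.npz',K=K,T=T)
    im=read_camera('wrist')[...,::-1]; cv2.imwrite(f'pics/w{i+5}.png',im)
    print(get_time(),get_tcp_pos())
```

```text
[0.5937 0.0375 0.1496] [0.0002 0.0002]
[ 0.5825 -0.0375  0.1441] [0.0003 0.0003]
[ 0.571  -0.1102  0.1583] [0.0004 0.0004]
flange3 [ 0.57056087 -0.11023251  0.1405    ] [ 0.57150554 -0.11003949  0.1405    ]
yaw -11.022832833090389 0.053980198461593645
yaw -11.00393704402542 0.05387792947220416
31.0417 [0.46048477 0.24932946 0.33999039]
31.7083 [0.45026497 0.32903081 0.34007693]
```

View pics/w5.png

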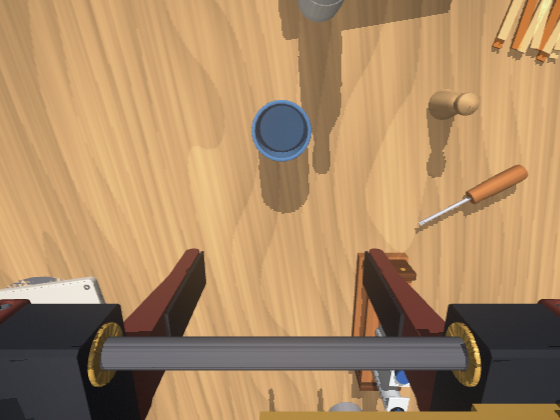

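View pics/w6.png

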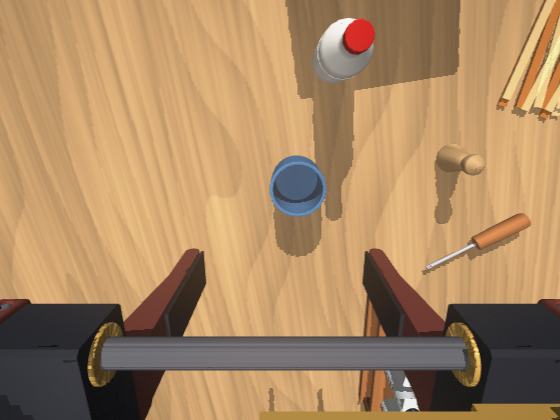

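Run:
```python
from h import *
KT=[(lambda z:(z['K'],z['T']))(np.load(f'w{i}.npz')) for i in (4,5)]
def rimfit(i,cut):
    im=cv2.imread(f'pics/w{i}.png')
    b,m=blobs(im[...,::-1].copy(),(98,90,60),(120,255,255),200); return [(c,s) for c,s in b]
print(rimfit(5,0),rimfit(6,0))
a=(281.5,130.5);b=(297.5,190)
print(tri([ray(KT[0],a),ray(KT[1],b)]),onz(KT[0],a,.072),onz(KT[1],b,.072))
yaw=np.radians(-11);Q=q_of(yaw); g=(.5705,-.1105)
move_pose([*g,.26],Q); movel([*g,.103],v=.12)
command_gripper(0.0); wait(.2)
print(get_time(),get_tcp_pos(),get_grip_width()*88,get_ft_force())
cv2.imwrite('pics/s2.png',read_camera('side')[...,::-1][140:340,200:400].repeat(3,0).repeat(3,1))
```

```text
[(array([282.3, 136. ]), array([252, 100,  59,  61, 780], dtype=int32)), (array([283.7, 128.8]), array([ 262,  106,   42,   45, 1286], dtype=int32))] [(array([299. , 186.4]), array([ 270,  156,   56,   60, 1858], dtype=int32))]
(array([0.4655739 , 0.30460003, 0.07895796]), [np.float64(0.0005554988462402628), np.float64(0.0005554988462403432)]) [0.46601133 0.30422063 0.072     ] [0.46505976 0.30277539 0.072     ]
36.0 [ 0.57044841 -0.11049991  0.10295678] 28.60482640202213 [ 0.49738193 -0.18854291 -0.45450699]
```

View pics/s2.png

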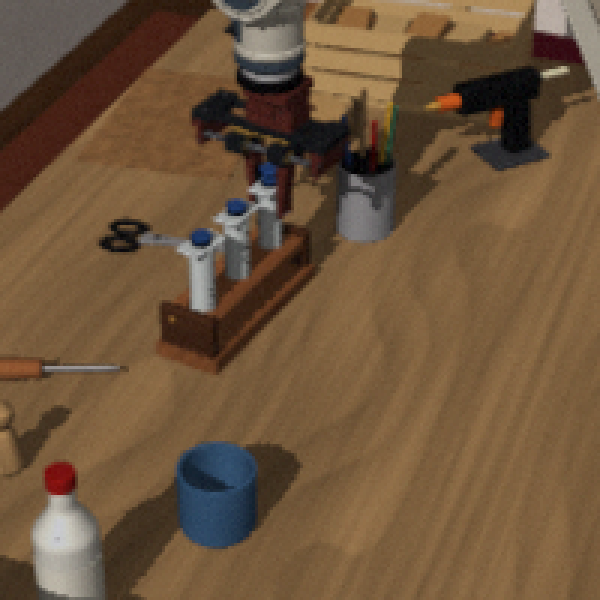

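Run:
```python
from h import *
g=(.5705,-.1105)
movel([*g,.17],v=.10); movel([*g,.295],v=.2)
print(get_grip_width()*88,get_ft_force()[2])
Q=q_of(np.radians(-11))
move_pose([.465,.301,.295],Q); wait(.3)
print(get_time(),get_tcp_pos(),get_grip_width()*88,get_ft_force()[2])
cv2.imwrite('pics/s3.png',read_camera('side')[...,::-1][160:360,200:400].repeat(3,0).repeat(3,1))
cv2.imwrite('pics/w7.png',read_camera('wrist')[...,::-1])
```

```text
28.84202728949892 -0.715025888928905
39.5083 [0.46537648 0.30045924 0.29501629] 28.56647427238652 -0.5203337333205296
```

View pics/s3.png

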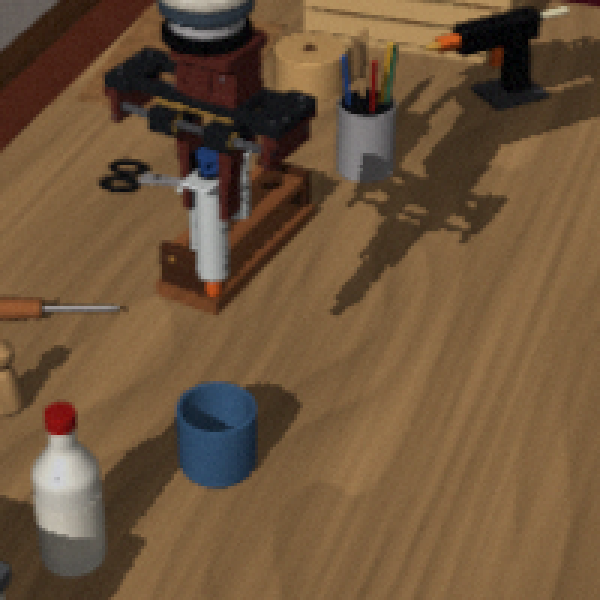

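View pics/w7.png

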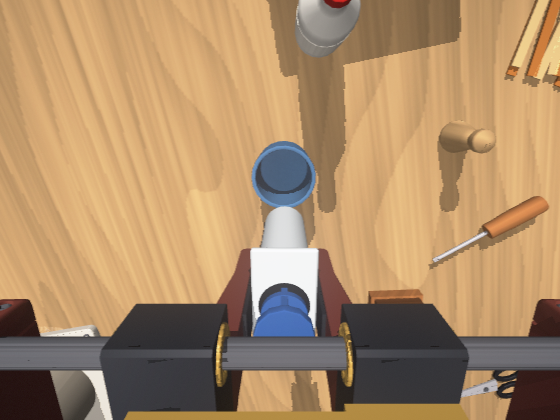

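Run:
```python
from h import *
W=camT('wrist'); print('pot',onz(W,(283.5,176),.072)); S=camT('side')
print('tip exp px',proj(S,[.4652,.3008,.204]),'seen',(200+212/3,160+297/3))
p=get_tcp_pos(); x,y=.465,.302
movel([x,y,.175],v=.12); wait(.1)
cv2.imwrite('pics/s4.png',read_camera('side')[...,::-1][200:340,200:340].repeat(4,0).repeat(4,1))
print(get_time(),get_ft_force(),get_grip_width()*88)
```

```text
pot [0.46580856 0.30555742 0.072     ]
tip exp px [270.95418021 256.89796833] seen (270.6666666666667, 259.0)
40.9083 [-0.85698492 -0.13185328 -0.24218431] 28.982192786446404
```

View pics/s4.png

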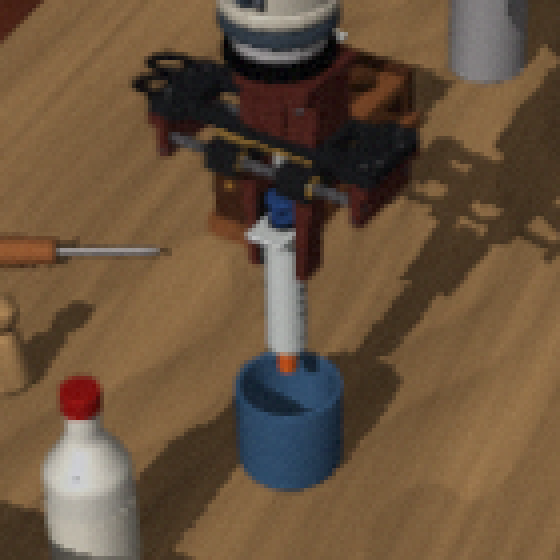

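Run:
```python
from h import *
x,y=.465,.302
h=movel([x,y,.105],v=.06,until_force=6); print(h,get_tcp_pos()); wait(.1)
if not h:
    h=movel([x,y,.091],v=.012,until_force=2.5)
print(h,get_tcp_pos(),get_ft_force(),get_time())
cv2.imwrite('pics/s5.png',read_camera('side')[...,::-1][200:340,200:340].repeat(4,0).repeat(4,1))
```

```text
False [0.4652655  0.30217341 0.1054008 ]
True [0.46503254 0.30200238 0.09690056] [-0.00607631 -0.23332491  3.70683636] 43.05
```

View pics/s5.png

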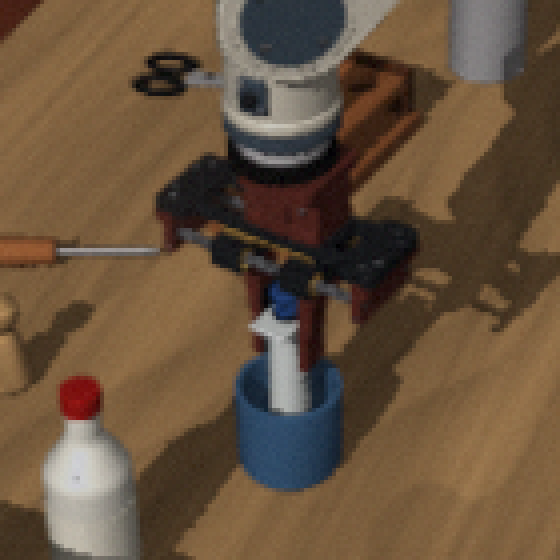

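Run:
```python
from h import *
command_gripper(0.45); wait(.5)
print(get_time(),get_grip_width()*88,get_ft_force())
cv2.imwrite('pics/s6.png',read_camera('side')[...,::-1][200:340,200:340].repeat(4,0).repeat(4,1))
cv2.imwrite('pics/w8.png',read_camera('wrist')[...,::-1])
```

```text
44.0083 40.030593722032386 [ 0.7466177  -0.25692684  0.17802329]
```

View pics/s6.png

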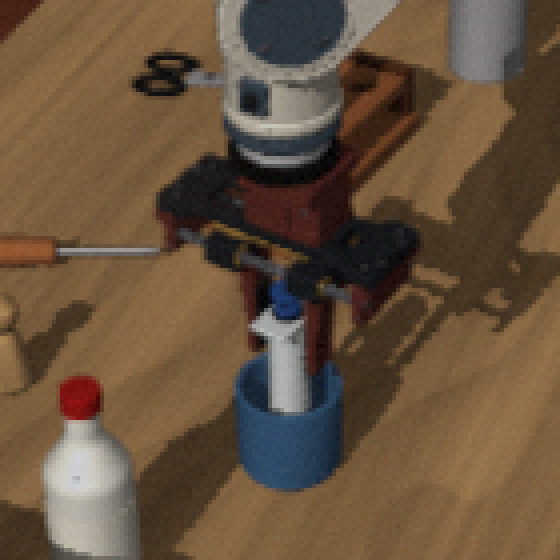

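View pics/w8.png

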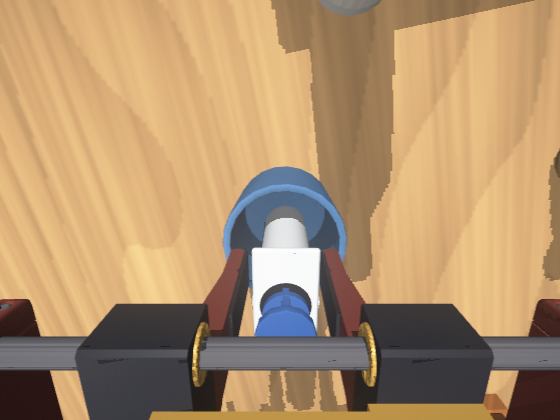

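It stands upright on its cap, free between the fingers. I'll open fully and retreat.

Run:
```python
from h import *
command_gripper(1.0); wait(.3)
movel([.465,.302,.15],v=.06); movel([.465,.302,.30],v=.2)
move_pose([.42,.05,.36],q_of(YAW)); wait(.3)
print(get_time(),get_ft_force())
np.savez('w9.npz',**dict(zip('KT',camT('wrist'))))
for n in ('side','top','wrist'): cv2.imwrite(f'pics/{n}9.png',read_camera(n)[...,::-1])
im=cv2.imread('pics/side9.png')[150:350,180:380].repeat(3,0).repeat(3,1); cv2.imwrite('pics/side9z.png',im)
```

```text
48.5583 [ 0.31312428 -0.66894404  0.2202372 ]
```

View pics/side9z.png

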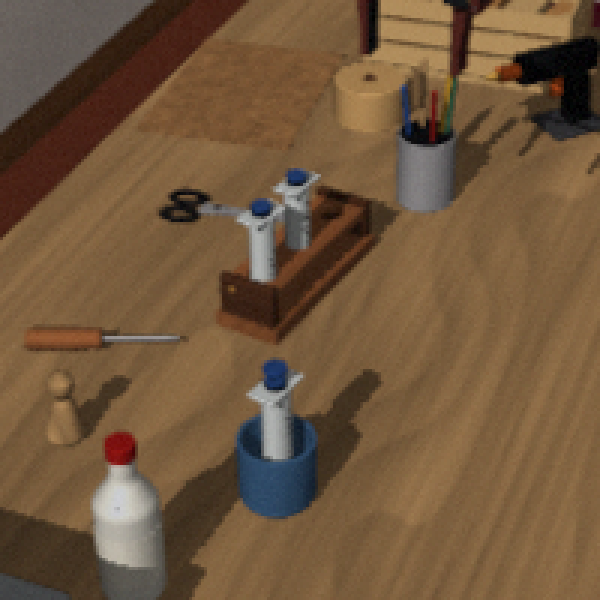

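View pics/top9.png

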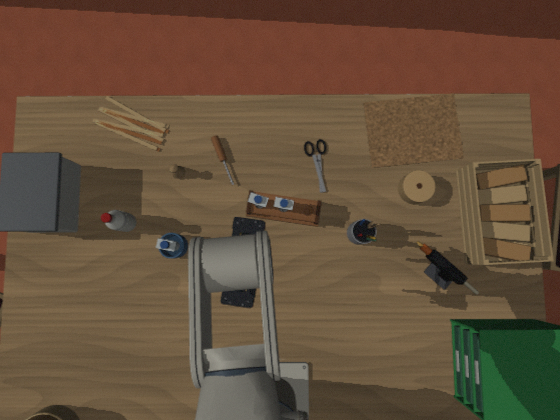

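View pics/wrist9.png

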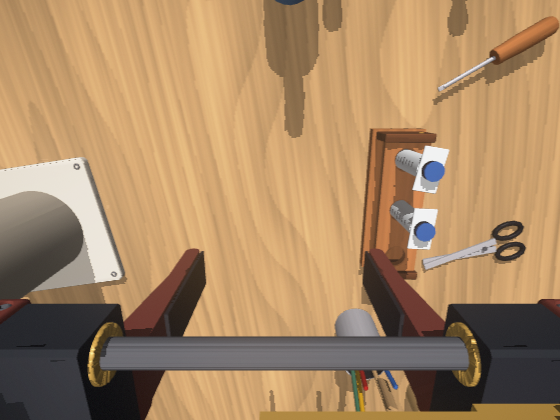

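Run:
```python
from station import *
job_done(); print(get_time())
```

```text
the job is handed in; nothing more can be done
the job is handed in; nothing more can be done
```

I pressed all three plungers, found the one with dried glue, and stood it cap down in the blue soaking pot. The job was handed in at about 48.6 s of the 70 s allowed.

- **Sound syringes:** The ones at y ≈ +0.04 and −0.04 m ran freely, reading about 2–5 N between steps. Both met the seal at about 151 mm, and the highest readings were 15.7 N and 16.3 N. They were left pressed home and standing in the rack.
- **Clogged syringe:** On the one at y ≈ −0.11 m the resistance began to climb at about z = 162 mm, roughly 10 mm short of home. I stopped there at 13.9 N. I then lifted it by its barrel and lowered it until the cap touched the pot floor, with the tool at 96.9 mm against an expected 97 mm, before letting go.
- **Final pictures:** The syringe stands upright in the pot and the pot looks unmoved. Both sound plungers look close to their flanges, and the other things on the table look undisturbed.

**Checks that were weaker or disagreed:**
- **Forces:** I read forces between small steps, not continuously, so the highest force while moving was not logged. The steps were slow, with a stop set at about 13 N.
- **Disc heights:** The wrist camera put the two sound discs at 150 and 144 mm after pressing. Home should be 151.5 mm. I put the second down to my hand-picked pixels, because the contact forces and heights showed both at home.
- **Pot position:** The cameras disagreed by up to about 8 mm along y. I aimed between them, and the syringe stood free of the pot walls.

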